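# Stow the glaze jar and click the kit case shut

### The arm

A 6-joint arm with a two-finger parallel gripper is mounted at the origin on the work surface. World frame = base frame: x ahead of the robot, y to its left, z up, the work surface at z = 0. Lengths are in m, angles in degrees, forces in N, time in s.
With the tool pointing down it reaches from about 0.4 to 0.825 m from the base axis. Payload 7 kg.
Tool frame: the origin (TCP) lies midway between the tips of the shut fingers; the grasp point (between the pads) lies 19 mm behind it; z points along the fingers, y is the line along which they close (so a half turn about z gives the same grasp; the last joint's range is limited). The gripper opens to 88 mm and grips with 3 to 60 N. Pads are 19 mm wide; open, the fingers measure 130 mm over their backs; the gripper's body (78 mm by 193 mm) begins 47 mm behind the grasp point.
Start: joints at [-59.238, 20.546, 0.682, 0, -70.136, -16.507], TCP at [0.166, -0.654, 0.227] pointing down, gripper open.
Joint ranges: [-176.03, 176.03], [-82.01, 121.73], [-58.28, 71.71], [-173.87, 95.51], [-174.79, -0.11], [-173.66, 173.66]. Speed limits (degrees/s): [136.94, 136.94, 172.46, 180, 180, 180].

### API

Orientations are given as [roll, pitch, yaw] about the fixed x, y, z axes, in that order (R = Rz(yaw) Ry(pitch) Rx(roll)).
In Python, from plant import telemetry, viewer, workorder gives the robot as it stands. The module is installed in compiled form; this text tells all that it offers.
- The arm moves only by the tool carry_out, never from a script. Its argument "rows" is a list of rows, each a list of 6 numbers: the shift along the tool's x, y, z in m, then the turn, a rotation vector about the tool's x, y, z in rad. In form: [[tx, ty, tz, ax, ay, az], ...]. A call has 1 to 8 rows; each row is the pose to reach, as a shift and turn from the pose commanded when the call began, along the tool's axes at that moment; what a row does not reach only later rows make up. A row lasts 1/8 s, in which the tool goes at most 62.5 mm and 10.7 degrees, less where a joint would pass 70% of its speed; a pose out of reach is approached as far as the arm can. A call with a gripper value outside its range is refused whole. "grip" is the gripper's target within -1 to 1 (fully open at 1, half-way at 0, shut at -1), set as the call begins (left out, the last holds). The fingers move at their own pace and stop on an object; the grip force is fixed at half the most. Time passes only in rows, so rows that repeat a pose let the fingers close. It gives the time, the measured TCP pose, the force, the opening and the grip force at its end, in the units of the state.
- telemetry.get_obs(): the state, without advancing time (a new reading comes with each control period).
- viewer.snapshot(name): name is "side" or "top" or "wrist"; returns the picture (480x640x3 uint8, red, green, blue); there is no depth.
- viewer.camera_info(name): a dict with "intrinsics" (3x3 intrinsics, pixels), "extrinsics" (4x4, takes a point from camera to world coordinates); the wrist camera has in their place "tool_from_camera" (4x4, takes a point from camera to tool coordinates, whose origin is the TCP and whose axes are the flange's). Camera axes: x right, y down, z forward; pixel columns grow to the right and rows downward; lengths in m; the calibration is good to about 2 mm. A picture is of the moment at which its call begins: read the wrist's pose just before it. camera_info takes no time and is no camera call.
- workorder.close_job(): hands the job in; it is judged then, once.
The state is a dict: "clock": time; "joint_pos": joint angles; "qvel": joint speeds; "tau": joint torques, N m; "tool_pos": TCP position; "orientation": TCP orientation; "force": force on the tool from outside, world axes, zero at the start; "moment": the same for the moment, N m; "opening": finger opening in m; "gripper_force": force on a finger pad.
Only numpy, scipy, OpenCV 4.12 (cv2) and the standard library are available. Lean on these libraries where they do the work, as an engineer would, in place of code of your own. Each camera call takes 0.05 s, during which the arm holds its last target. There are 200 camera calls.

### The job

Put the short glaze jar that stands outside into the empty well of the open glaze kit case, seated upright, then close the case's lid and press its free edge down until the spring catch clicks and holds it shut by itself. Press slowly and gently, by feel: the plastic lid must never be pressed with more than 35 N. Leave the other jars and pots where they are.

Things in the scene. Friction and masses are not known exactly. Their poses are not given: they have to be found in the camera images.
- case: Grey plastic kit case, fixed. Base 150 mm deep (own x), 250 wide (own y), 28 high; origin: centre of its underside, z up. Front (own -x) faces the robot, hinge along the rear. In its top, at own x = -30 mm, y = -76, 0, +76 mm, three square wells 46 mm wide, 8 mm deep, floors at z = 20 mm; the one at y = +76 is empty. Lid shut: 78 mm high in all.
- well (a point): Centre of the floor of the empty well: own x = -30, y = +76, z = 20 mm of the case, whose axes it shares. The neighbouring well, 76 mm away along y, holds a jar.
- catch (a point): Nose of the sprung roller-nosed catch bolt on the case's middle, own x = -76, z = 42 mm at its nominal setting; its height is adjustable and really lies 3 mm lower to 11 mm higher (this point does not follow that). It sits in a steel block 34 mm wide, 52 mm high, at own x = -102 to -86 mm. A steel rib on the lid's front must be forced down past the bolt.
- jar_center (a point): Centre (half-way up) of the short glaze jar to be stowed: white upright cylinder with a black cap, 40 mm in diameter, 50 mm high, 55 to 130 g. It stands on the table outside the case. Seated in the well it shows 42 mm above the case's top.
- lid_hinge (a point): Middle of the lid's hinge line: own x = +75, y = 0, z = 30 mm of the case; the line runs along the case's y. Lid: a domed cover 150 mm long from hinge to free edge, 250 wide, 48 deep from rim to top. A spring in the hinge lifts the lid again to about 0.7 rad if it is pressed shut but not caught.
- lid_edge (a point): The place to press: on the outside of the lid's top, 10 mm from its free edge, mid-width. In the lid's frame at the hinge (shut: x to the rear, z up) at x = -140, z = +48 mm; shut, it is 78 mm above the table. 8 to 13 N straight down here forces the lid past the catch (twice that at mid-lid); then it snaps down 2 mm onto pads, hard stops.
- lid (a joint): Lid angle, rad: 0 = level, shut; 1.4 to 1.7 at the start (stands open, outside facing away from the robot); open stop 1.75. Turns about the case's +y. Friction holds it open; 3 N at the edge swings it. Meets the catch at 0.025 to 0.13. The catch and its pads are set 3 mm low to 11 mm high, unmeasured, so the caught lid rests anywhere from -0.03 to 0.08: feel for it.
- tall_jar_center (a point): Centre (half-way up) of a taller jar, same look and diameter, 85 mm high, which does not fit under the lid; not to be moved. It and the short jar may change places.
- kept_a_center (a point): Centre of the short jar (40 mm diameter, 50 mm high) seated in the middle well; stays there.
- kept_b_center (a point): Centre of the short jar (40 mm diameter, 50 mm high) seated in the well at own y = -76 mm; stays there.
- pinch_pot: Bystander: terracotta bowl, 84 mm across, 55 mm high; origin at the centre of its foot.
- cup_pot: Bystander: blue cup-shaped pot, 84 mm across, 75 mm high; origin at the centre of its foot.
- vase: Bystander: small blue vase, 84 mm across, 85 mm high; origin at the centre of its foot.
- palette: Bystander: white four-well palette, 100 by 130 by 24 mm; origin at the centre of its underside.
- brush: Bystander: glaze brush lying on the table; origin under its middle, lying along its own x.
- jar: The same short jar as jar_center; origin at the centre of its underside.
Things that resemble listed ones, but are neither listed nor needed, are in the scene too. Leave any blue or yellow look-alike of the jar alone.

How it is judged:
By the outcome, as a careful person would: the job done as asked, in the order asked, and still so for the second after the job is handed in, with the robot touching nothing.
It also fails if it takes over 58 s, if anything falls off the work surface, if the arm or the gripper's body presses on something with over 40 N, if the wrist force passes 120 N, or if a joint passes its speed limit or range.

## Working session

There is one attempt and no reset: what is moved stays moved. The work goes in short steps, Python scripts to look and compute and a tool call to move; the robot and the scene stay as the last step left them, time stands still between calls to the robot, and variables do not carry over. Pictures are saved under pics/ and viewed, at most 10 in all, crops included, and the job is handed in when it is done.

Besides the shell and the picture viewer there is one more tool, called as name([rows], argument=value, ...), one row to a line, values as JSON. carry_out: Moves the arm, as the interface text tells. Its arguments: {"type":"object","properties":{"rows":{"type":"array"},"grip":{"type":"number"}},"required":["rows"]}

```bash
mkdir -p pics; cat > h.py <<'E'
import numpy as np,cv2
from plant import telemetry, viewer, workorder
from scipy.spatial.transform import Rotation as R
def save(n,f):
    im=viewer.snapshot(n); cv2.imwrite('pics/'+f,im[:,:,::-1]); return im
def cam(n,T=None):
    c=viewer.camera_info(n); K=np.array(c['intrinsics'])
    E=np.array(c['extrinsics']) if 'extrinsics' in c else T@np.array(c['tool_from_camera'])
    return K,E
def toolT():
    o=telemetry.get_obs(); T=np.eye(4); T[:3,:3]=R.from_euler('xyz',o['orientation'],degrees=True).as_matrix(); T[:3,3]=o['tool_pos']; return T
def ray(KE,u,v):
    K,E=KE; d=E[:3,:3]@np.linalg.solve(K,[u,v,1]); return E[:3,3],d
def onz(KE,u,v,z):
    o,d=ray(KE,u,v); return o+d*(z-o[2])/d[2]
def proj(KE,p):
    K,E=KE; q=K@(E[:3,:3].T@(np.asarray(p)-E[:3,3])); return q[:2]/q[2]
E
python3 - <<'E'
from h import *
save('side','s0.png');save('top','t0.png')
o=telemetry.get_obs();print(o)
for n in('side','top'):print(cam(n))
print(viewer.camera_info('wrist'))
E
```

```text
{'clock': 0.1, 'joint_pos': array([-5.92377036e+01,  2.05876839e+01,  6.39763907e-01, -1.57829700e-02,
       -7.01370898e+01, -1.65070309e+01]), 'qvel': array([ 0.04630673, -0.05524803,  0.09110801,  0.03510173, -0.03975051,
        0.10549116]), 'tau': array([-1.34162237e-03, -5.84163845e+01,  2.93748289e+01,  7.01553494e+00,
        1.01256953e-02, -5.83596693e-05]), 'tool_pos': array([ 0.16607089, -0.65380433,  0.22572418]), 'orientation': array([ 1.79914278e+02, -9.92970841e-03, -1.65750101e+02]), 'force': array([-0.39176493, -0.71923645,  0.54593454]), 'moment': array([-0.0504125 ,  0.07353694, -0.01641138]), 'gripper_force': 0.0, 'opening': 0.08767151164495116}
(array([[466.30905774,   0.        , 309.37205939],
       [  0.        , 466.30905774, 249.39252242],
       [  0.        ,   0.        ,   1.        ]]), array([[-0.99885232, -0.0239758 ,  0.04146326,  0.52564577],
       [-0.04473032,  0.77646447, -0.62857149,  0.72456919],
       [-0.01712424, -0.62970476, -0.77664579,  0.94866195],
       [ 0.        ,  0.        ,  0.        ,  1.        ]]))
(array([[599.84268524
[... 212 characters left out ...]
486,  0.02098876, -0.00834754,  0.01615331],
       [ 0.00696115, -0.06528029, -0.99784269,  1.26550693],
       [ 0.        ,  0.        ,  0.        ,  1.        ]]))
{'intrinsics': array([[363.28062659,   0.        , 320.02313829],
       [  0.        , 363.28062659, 240.88043928],
       [  0.        ,   0.        ,   1.        ]]), 'tool_from_camera': array([[ 3.33458270e-04, -9.50516983e-01, -3.10672422e-01,
         8.60438930e-02],
       [ 9.99999898e-01,  4.11947228e-04, -1.87028512e-04,
         5.60625609e-04],
       [ 3.05754420e-04, -3.10672328e-01,  9.50517023e-01,
        -1.57512543e-01],
       [ 0.00000000e+00,  0.00000000e+00,  0.00000000e+00,
         1.00000000e+00]])}
```

View pics/t0.png

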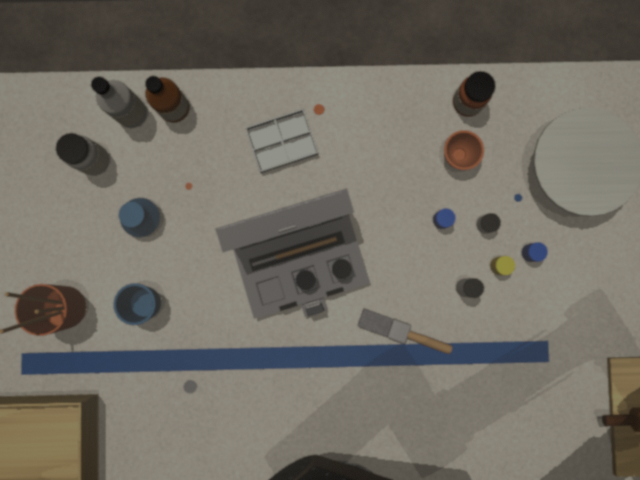

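View pics/s0.png

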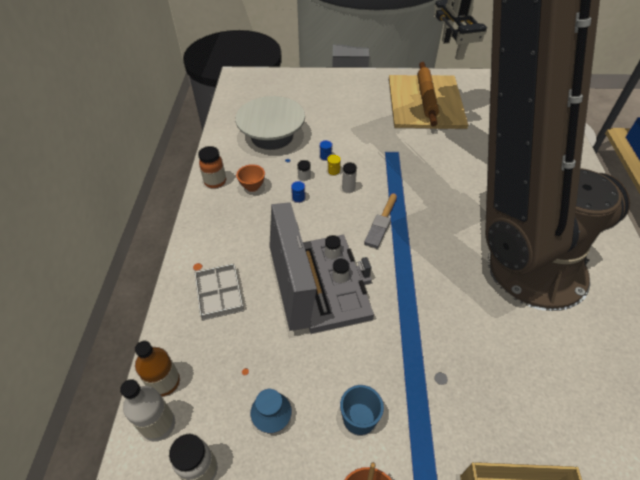

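The top view shows the case around (305,275), with its empty well at (270,291) and the kept jars at (306,281) and (342,269). Two black-capped jars stand at (489,222) and (473,288). In the side view the one at (304,170) is short, and that is the far one at (489,222) in the top view. The jar at (349,178) is the tall one.

```bash
python3 - <<'E'
from h import *
t=cv2.imread('pics/t0.png');s=cv2.imread('pics/s0.png')
T=cam('top');S=cam('side')
def dark(im,u,v,r,th):
    g=im[v-r:v+r,u-r:u+r].max(2); m=(g<th).astype(np.uint8)
    n,l,st,c=cv2.connectedComponentsWithStats(m)
    return [(np.round(c[i]+[u-r,v-r],1),st[i,4],st[i,2:4]) for i in range(1,n) if st[i,4]>40]
for nm,u,v in(('short',489,222),('tall',473,288),('ka',306,281),('kb',342,269)):
    print(nm,dark(t,u,v,16,50))
for nm,u,v in(('short',304,165),('tall',349,170),('ka',341,268),('kb',333,243)): print(nm,dark(s,u,v,14,45))
pic=np.hstack([cv2.resize(t[185:325,210:370],None,fx=2.5,fy=2.5,interpolation=2),cv2.resize(t[185:325,430:590],None,fx=2.5,fy=2.5,interpolation=2)])
cv2.imwrite('pics/c1.png',pic)
E
```

```text
short [(array([493. , 221.4]), np.int32(67), array([12, 14], dtype=int32))]
tall []
ka [(array([305.3, 279.7]), np.int32(261), array([18, 19], dtype=int32))]
kb [(array([341.3, 268.7]), np.int32(249), array([18, 18], dtype=int32))]
short [(array([303.6, 165.6]), np.int32(86), array([10, 10], dtype=int32))]
tall [(array([349.3, 168.3]), np.int32(98), array([12, 10], dtype=int32))]
ka [(array([340.7, 265.9]), np.int32(174), array([15, 14], dtype=int32))]
kb [(array([332.5, 242.3]), np.int32(153), array([14, 13], dtype=int32))]
```

View pics/c1.png

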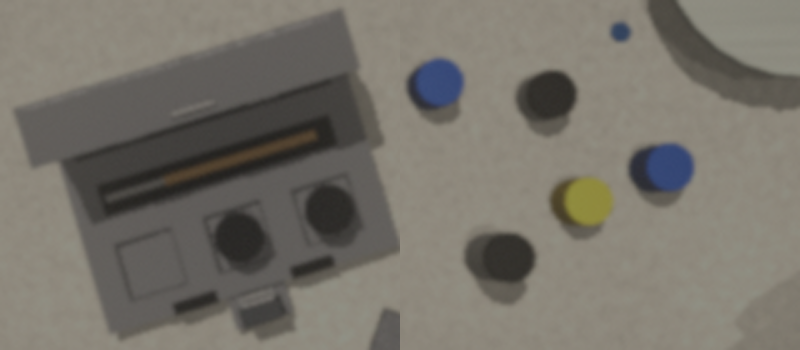

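The crop shows the short jar's cap at top-view pixel (490.4,223) and the tall jar's cap at (473.2,288). The empty well's centre is at (270.4,290.6) and the catch block is near (314,307).

```bash
python3 - <<'E'
from h import *
T=cam('top');S=cam('side')
def tri(a,b):
    o1,d1=ray(T,*a);o2,d2=ray(S,*b)
    A=np.c_[d1,-d2]; x=np.linalg.lstsq(A,o2-o1,rcond=None)[0]; p,q=o1+d1*x[0],o2+d2*x[1]
    return ((p+q)/2).round(4),np.linalg.norm(p-q).round(4)
for n,a,b,z in(('short',(490.4,223),(304,165),.05),('tall',(473.2,288),(349.3,168.3),.085),('ka',(305.8,279.8),(340.7,265.9),.07),('kb',(341.7,268.9),(332.5,242.3),.07)):
    print(n,onz(T,*a,z).round(4),onz(S,*b,z).round(4),tri(a,b))
A=onz(T,305.8,279.8,.07);B=onz(T,341.7,268.9,.07)
w=onz(T,270.4,290.6,.028);print('well',w)
y=(A-B)[:2];print('dist',np.linalg.norm(y),np.linalg.norm((w-A)[:2]), np.degrees(np.arctan2(-y[0],y[1])), 'ext',A[:2]*2-B[:2],np.degrees(np.arctan2(-(w-B)[0],(w-B)[1])))
# case corners from crop, z=.028 and lid top corners
f=lambda u,v,z:onz(T,210+u/2.5,185+v/2.5,z).round(4)
print('frontleft',f(113,337,.028),'frontright',f(399,249,.028),'block top',f(240,293,.052),f(290,287,.052))
print('lid edge corners', [f(*c,.17) for c in((15,108),(343,10),(357,68),(33,167))])
E
```

```text
short [ 0.6012 -0.325   0.05  ] [ 0.6034 -0.318   0.05  ] (array([ 0.603 , -0.3273,  0.0419]), np.float64(0.0021))
tall [ 0.4706 -0.2763  0.085 ] [ 0.4741 -0.2668  0.085 ] (array([ 0.4719, -0.279 ,  0.0743]), np.float64(0.0031))
ka [0.4938 0.0527 0.07  ] [0.4966 0.0612 0.07  ] (array([0.495 , 0.053 , 0.0591]), np.float64(0.0024))
kb [ 0.5139 -0.0191  0.07  ] [ 0.5168 -0.0107  0.07  ] (array([ 0.5154, -0.0195,  0.0594]), np.float64(0.0026))
well [0.47321997 0.12714804 0.028     ]
dist 0.07463636518215033 0.07720250624120731 15.639601639640993 ext [0.47365373 0.12460515] 15.538537141344099
frontleft [0.4143 0.1592 0.028 ] frontright [ 0.4811 -0.0771  0.028 ] block top [0.4488 0.0537 0.052 ] [0.4527 0.0134 0.052 ]
lid edge corners [array([0.5915, 0.2122, 0.17  ]), array([ 0.6589, -0.0297,  0.17  ]), array([ 0.6157, -0.039 ,  0.17  ]), array([0.548 , 0.1994, 0.17  ])]
```

```bash
cat >> h.py <<'E'
def go(p,yaw,full=False):
    "shift in tool axes and turn from measured pose to a straight-down target"
    T=toolT(); G=R.from_euler('xyz',[180,0,yaw],degrees=True).as_matrix()
    print('shift',(T[:3,:3].T@(np.array(p)-T[:3,3])).round(4),'turn',R.from_matrix(T[:3,:3].T@G).as_rotvec().round(4),'at',T[:3,3].round(4))
E
python3 -c "
from h import *
go([.602,-.325,.17],-137)"
```

```text
shift [-0.5035  0.2113  0.056 ] turn [ 1.500e-03  2.000e-04 -5.018e-01] at [ 0.1661 -0.6538  0.2257]
```

carry_out([
  [-0.04,0.017,0,0,0,-0.06],
  [-0.09,0.038,0,0,0,-0.15],
  [-0.145,0.061,0.0,0,0,-0.25],
  [-0.2,0.084,0.0,0,0,-0.35],
  [-0.255,0.107,0.01,0,0,-0.45],
  [-0.31,0.13,0.015,0,0,-0.5],
  [-0.365,0.153,0.02,0,0,-0.5],
  [-0.42,0.176,0.03,0,0,-0.5],
], grip=0.6)

```text
clock: 1.1
tool_pos: [0.5314, -0.3788, 0.1965]
orientation: [-180.0, 0.0, -137.1]
force: [0.6, -0.1, 0.4]
opening: 0.0701
gripper_force: 0.0
```

```bash
python3 -c "
from h import *
go([.602,-.325,.17],-137)"
```

```text
shift [-0.0884 -0.0086  0.0265] turn [-0.0004  0.0001 -0.0016] at [ 0.5314 -0.3788  0.1965]
```

carry_out([
  [-0.045,-0.004,0.013,0,0,0],
  [-0.08,-0.008,0.024,0,0,0],
  [-0.088,-0.0085,0.0265,0,0,0],
  [-0.088,-0.0085,0.0265,0,0,0],
])

```text
clock: 1.6
tool_pos: [0.6, -0.3262, 0.1694]
orientation: [179.9, -0.0, -137.1]
force: [-0.9, -0.5, 0.9]
opening: 0.0702
gripper_force: 0.0
```

```bash
python3 - <<'E'
from h import *
T=toolT(); im=save('wrist','w1.png'); W=cam('wrist',T)
print(T[:3,3], proj(W,[.602,-.325,.05]))
E
```

```text
[ 0.59997752 -0.32622474  0.16942762] [317.93056547 237.96907837]
```

View pics/w1.png

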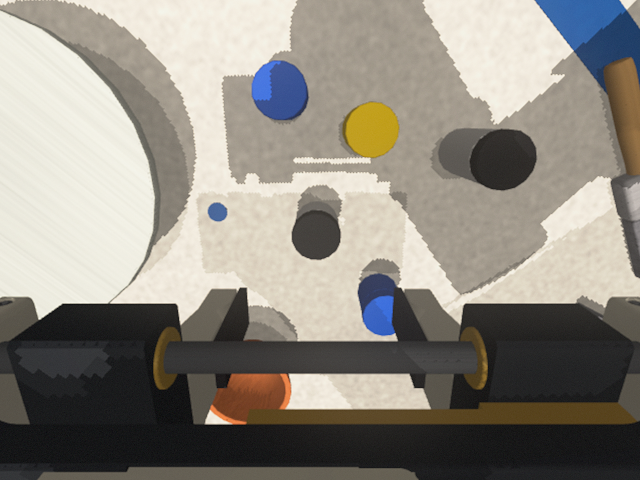

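The wrist view shows the short jar's cap at (316,235), the nearest blue jar's lit top at about (381,316) and the pinch pot at (250,385).

```bash
python3 - <<'E'
from h import *
T=toolT(); W=cam('wrist',T)
print('short',onz(W,316,235,.05).round(4)); Ti=np.linalg.inv(T)
for n,u,v,z in(('short',316,235,.05),('blue',381,316,.05),('yel',371,130,.05),('pot',250,385,.055)):
    print(n,(Ti@np.r_[onz(W,u,v,z),1])[:3].round(4))
E
```

```text
short [ 0.6011 -0.3283  0.05  ]
short [-1.0e-04 -2.2e-03  1.2e-01]
blue [-0.0731  0.0536  0.12  ]
yel [0.0802 0.0383 0.12  ]
pot [-0.1408 -0.0624  0.1149]
```

carry_out([
  [0,-0.001,0.04,0,0,0],
  [-0.0005,-0.001,0.09,0,0,0],
  [-0.0005,-0.001,0.13,0,0,0],
  [-0.0005,-0.001,0.15,0,0,0],
  [-0.0005,-0.001,0.156,0,0,0],
  [-0.0005,-0.001,0.156,0,0,0],
])

```text
clock: 2.4
tool_pos: [0.6011, -0.3277, 0.0148]
orientation: [-180.0, 0.0, -137.1]
force: [-0.1, -0.2, 0.4]
opening: 0.07
gripper_force: 0.0
```

carry_out([
  [0,0,0,0,0,0],
  [0,0,0,0,0,0],
  [0,0,0,0,0,0],
  [0,0,0,0,0,0],
  [0,0,0,0,0,0],
  [0,0,0,0,0,0],
], grip=-1)

```text
clock: 3.15
tool_pos: [0.6017, -0.327, 0.0146]
orientation: [-179.9, 0.0, -137.1]
force: [0.2, 1.2, 5.7]
opening: 0.0399
gripper_force: 30.0
```

```bash
python3 -c "
from h import *
go([.473,.1263,.165],-137)"
```

```text
shift [-0.2145  0.4195 -0.1507] turn [-0.0009  0.0004 -0.0014] at [ 0.6017 -0.327   0.0146]
```

carry_out([
  [0,0,-0.03,0,0,0],
  [0,0,-0.08,0,0,0],
  [-0.01,0.02,-0.13,0,0,0],
  [-0.03,0.06,-0.15,0,0,0],
  [-0.055,0.107,-0.151,0,0,0],
  [-0.08,0.157,-0.151,0,0,0],
  [-0.105,0.207,-0.151,0,0,0],
  [-0.13,0.257,-0.151,0,0,0],
])

```text
clock: 4.15
tool_pos: [0.5202, -0.0486, 0.1645]
orientation: [180.0, -0.0, -137.1]
force: [0.5, 0.7, -0.5]
opening: 0.0393
gripper_force: 30.0
```

carry_out([
  [-0.025,0.05,0,0,0,0],
  [-0.05,0.1,0,0,0,0],
  [-0.07,0.138,0,0,0,0],
  [-0.082,0.158,0,0,0,0],
  [-0.0845,0.1625,0,0,0,0],
  [-0.0845,0.1625,0,0,0,0],
])

```text
clock: 4.9
tool_pos: [0.4724, 0.1262, 0.1647]
orientation: [180.0, -0.1, -137.1]
force: [-0.7, 0.4, -1.3]
opening: 0.0392
gripper_force: 30.0
```

```bash
python3 - <<'E'
from h import *
o=telemetry.get_obs();T=toolT(); im=save('wrist','w2.png'); W=cam('wrist',T)
print(T[:3,3],o['opening'],o['gripper_force'])
c,s=np.cos(np.radians(15.6)),np.sin(np.radians(15.6))
w=np.array([.473,.1263,0]);X=np.array([c,s,0]);Y=np.array([-s,c,0])
C=w+.03*X-.076*Y
for n,(x,y,z) in dict(well=(-30,76,20),ka=(-30,0,70),kb=(-30,-76,70),w1=(-53,99,28),w2=(-53,53,28),w3=(-7,53,28),w4=(-7,99,28),fl=(-75,125,28)).items(): print(n,proj(W,C+X*x/1e3+Y*y/1e3+[0,0,z/1e3]).round(1))
E
```

```text
[0.47236534 0.12619728 0.16469378] 0.03924255910784635 29.99988466501236
well [318.3 227.2]
ka [222.  198.9]
kb [117.6 147.8]
w1 [355.4 218.5]
w2 [306.2 193.4]
w3 [281.9 240.9]
w4 [329.7 264. ]
fl [395.7 209.6]
```

View pics/w2.png

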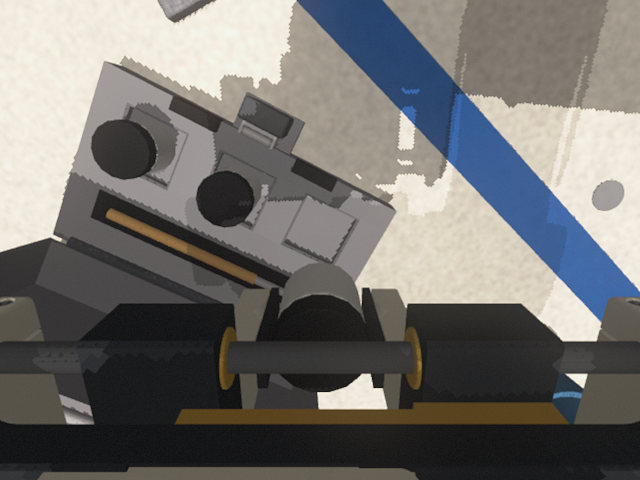

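The wrist view shows the empty well's corners at about (306,194), (357,220) and (283,241), within 1.5 px of the prediction. The held jar's bottom edge is near (321,263).

```bash
python3 - <<'E'
from h import *
T=toolT(); W=cam('wrist',T)
for x in(.018,.02,.022): print(x,proj(W,(T@[x,0,.0147,1])[:3]).round(1))
im=cv2.imread('pics/w2.png'); cr=cv2.resize(im[180:300,260:380],None,fx=5,fy=5,interpolation=2); cv2.imwrite('pics/w2c.png',cr)
E
```

```text
0.018 [317.8 262.1]
0.02 [317.8 258.4]
0.022 [317.8 254.7]
```

View pics/w2c.png

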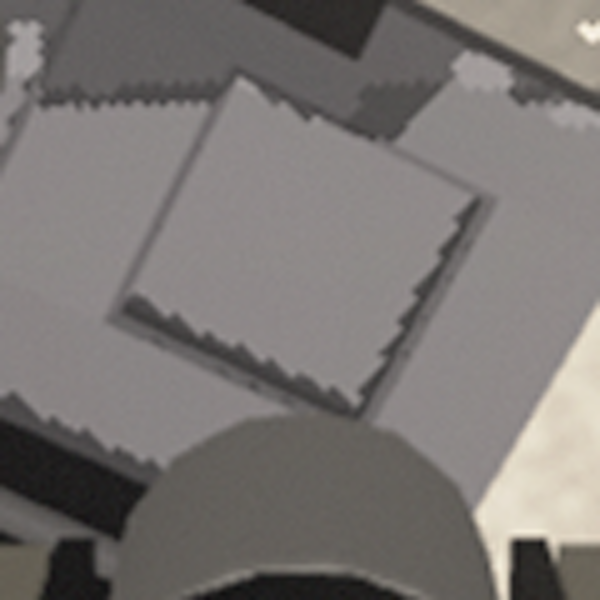

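The well and the jar bottom show the same small offset in the wrist view, so the jar lines up with the well to about 1 mm. Lowering it.

carry_out([
  [-0.0005,0,0.03,0,0,0],
  [-0.0005,0,0.07,0,0,0],
  [-0.0005,0,0.1,0,0,0],
  [-0.0005,0,0.113,0,0,0],
  [-0.0005,0,0.118,0,0,0],
  [-0.0005,0,0.121,0,0,0],
  [-0.0005,0,0.123,0,0,0],
  [-0.0005,0,0.124,0,0,0],
])

```text
clock: 5.95
tool_pos: [0.4734, 0.127, 0.0416]
orientation: [-180.0, 0.1, -137.1]
force: [0.3, -0.9, -1.0]
opening: 0.0395
gripper_force: 30.0
```

carry_out([
  [0,0,0.001,0,0,0],
  [0,0,0.002,0,0,0],
  [0,0,0.003,0,0,0],
  [0,0,0.004,0,0,0],
  [0,0,0.004,0,0,0],
])

```text
clock: 6.58
tool_pos: [0.4731, 0.1267, 0.0369]
orientation: [180.0, -0.0, -137.1]
force: [-0.2, 0.6, -0.4]
opening: 0.0398
gripper_force: 30.0
```

carry_out([
  [0,0,0.001,0,0,0],
  [0,0,0.0015,0,0,0],
  [0,0,0.002,0,0,0],
  [0,0,0.002,0,0,0],
])

```text
clock: 7.08
tool_pos: [0.4731, 0.1267, 0.035]
orientation: [180.0, -0.0, -137.1]
force: [0.2, 0.9, -0.8]
opening: 0.0391
gripper_force: 30.0
```

carry_out([
  [0,0,0,0,0,0],
  [0,0,0,0,0,0],
  [0,0,0,0,0,0],
  [0,0,0,0,0,0],
  [0,0,-0.01,0,0,0],
  [0,0,-0.03,0,0,0],
  [0,0,-0.07,0,0,0],
  [0,0,-0.12,0,0,0],
], grip=0.3)

```text
clock: 8.07
tool_pos: [0.4725, 0.1263, 0.1563]
orientation: [180.0, -0.1, -137.1]
force: [0.3, 0.8, 0.0]
opening: 0.0571
gripper_force: 0.0
```

```bash
python3 - <<'E'
from h import *
s=save('side','s1.png');t=save('top','t1.png')
a=cv2.resize(s[190:340,250:400],(400,400),interpolation=2);b=cv2.resize(t[185:335,210:360],(400,400),interpolation=2)
cv2.imwrite('pics/c2.png',np.hstack([a,b])[:,:,::-1])
print(toolT()[:3,3])
E
```

```text
[0.47605301 0.12825002 0.1611854 ]
```

View pics/c2.png

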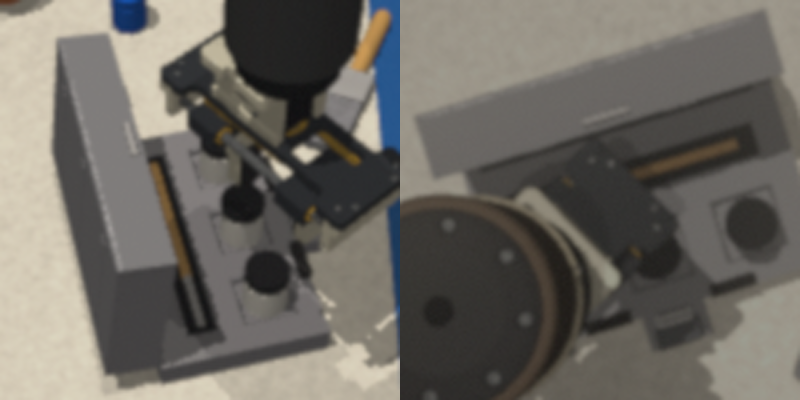

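The crops show the jar upright in its well with its cap level with the kept jars. The lid stands at about 1.47 rad. Next I go behind it with the fingers shut.

```bash
cat >> h.py <<'E'
C=np.array([.5223,.0614,0]);c_,s_=np.cos(np.radians(15.6)),np.sin(np.radians(15.6))
X=np.array([c_,s_,0]);Y=np.array([-s_,c_,0])
def own(x,y,z): return C+(X*x+Y*y+[0,0,z])*1e-3
def inv(p): d=np.asarray(p)-C; return (np.array([d@X,d@Y,d[2]])*1e3).round(1)
def lid(x,z,t): return np.array([75+x*np.cos(t)+z*np.sin(t),0,30-x*np.sin(t)+z*np.cos(t)])
E
python3 -c "
from h import *
go(own(150,0,225),-164.4)"
```

```text
shift [-0.1221 -0.1495 -0.0623] turn [-2.000e-04  9.800e-03  4.776e-01] at [0.4761 0.1283 0.1612]
```

carry_out([
  [0,0,-0.03,0,0,0.03],
  [0,0,-0.06,0,0,0.12],
  [-0.015,-0.02,-0.07,0,0,0.22],
  [-0.045,-0.055,-0.07,0,0,0.32],
  [-0.08,-0.095,-0.07,0,0,0.42],
  [-0.11,-0.132,-0.07,0,0,0.47],
  [-0.125,-0.15,-0.07,0,0,0.478],
  [-0.125,-0.15,-0.07,0,0,0.478],
], grip=-1)

```text
clock: 9.18
tool_pos: [0.6677, 0.1013, 0.2241]
orientation: [-180.0, -0.1, -164.6]
force: [-1.3, 0.5, 0.2]
opening: 0.0004
gripper_force: 0.0
```

```bash
python3 -c "
from h import *
go(own(150,0,155),-164.4);print(inv(toolT()[:3,3]))"
```

```text
shift [0.0007 0.0007 0.0691] turn [-0.0003 -0.0015 -0.0028] at [0.6677 0.1013 0.2241]
[150.8  -0.6 224.1]
```

carry_out([
  [0,0,0.03,0,0,0],
  [0,0,0.058,0,0,0],
  [0,0,0.068,0,0,0],
  [0.005,0,0.069,0,0,0],
  [0.012,0,0.069,0,0,0],
  [0.018,0,0.069,0,0,0],
  [0.024,0,0.069,0,0,0],
  [0.03,0,0.069,0,0,0],
])

```text
clock: 10.18
tool_pos: [0.6377, 0.0939, 0.1566]
orientation: [180.0, 0.1, -164.5]
force: [0.7, -0.1, 0.6]
opening: 0.0003
gripper_force: 0.4
```

```bash
python3 -c "
from h import *
p=inv(toolT()[:3,3]);print(p)
for t in np.arange(1.5,-.05,-.1):
  q=lid(-132,54,t); print(t.round(2),q.round(0),'shift x,z',(p-q)[[0,2]].round(1))"
```

```text
[119.9   0.3 156.6]
1.5 [120.   0. 165.] shift x,z [ 0.4 -8.9]
1.4 [106.   0. 169.] shift x,z [ 14.1 -12.7]
1.3 [ 92.   0. 172.] shift x,z [ 28.2 -15. ]
1.2 [ 77.   0. 173.] shift x,z [ 42.4 -16. ]
1.1 [ 63.   0. 172.] shift x,z [ 56.6 -15.5]
1.0 [ 49.   0. 170.] shift x,z [ 70.8 -13.7]
0.9 [ 35.   0. 167.] shift x,z [ 84.7 -10.4]
0.8 [ 22.   0. 162.] shift x,z [98.1 -5.7]
0.7 [  9.   0. 156.] shift x,z [111.1   0.3]
0.6 [ -3.   0. 149.] shift x,z [123.4   7.5]
0.5 [-15.   0. 141.] shift x,z [134.9  15.9]
0.4 [-26.   0. 131.] shift x,z [145.5  25.5]
0.3 [-35.   0. 121.] shift x,z [155.  36.]
0.2 [-44.   0. 109.] shift x,z [163.5  47.5]
0.1 [-51.   0.  97.] shift x,z [170.8  59.7]
-0.0 [-57.   0.  84.] shift x,z [176.9  72.6]
```

carry_out([
  [0.006,0,-0.009,0,0,0],
  [0.013,0,-0.012,0,0,0],
  [0.021,0,-0.014,0,0,0],
  [0.03,0,-0.015,0,0,0],
  [0.039,0,-0.016,0,0,0],
  [0.048,0,-0.016,0,0,0],
  [0.057,0,-0.0155,0,0,0],
  [0.066,0,-0.0145,0,0,0],
])

```text
clock: 11.18
tool_pos: [0.5738, 0.0761, 0.1705]
orientation: [180.0, 0.0, -164.5]
force: [1.0, -0.2, 0.5]
opening: 0.0005
gripper_force: 0.5
```

carry_out([
  [0.008,0,0.0013,0,0,0],
  [0.017,0,0.0035,0,0,0],
  [0.025,0,0.006,0,0,0],
  [0.032,0,0.0088,0,0,0],
  [0.039,0,0.0118,0,0,0],
  [0.045,0,0.0148,0,0,0],
])

```text
clock: 11.92
tool_pos: [0.5306, 0.0641, 0.1556]
orientation: [-180.0, 0.0, -164.5]
force: [1.3, 1.4, 0.6]
opening: 0.0004
gripper_force: 0.6
```

```bash
python3 - <<'E'
from h import *
p=inv(toolT()[:3,3]);print(p,telemetry.get_obs()['force'])
s=save('side','s2.png'); cv2.imwrite('pics/c3.png',cv2.resize(s[150:350,230:430],(600,600),interpolation=2)[:,:,::-1])
S=cam('side'); print((proj(S,own(*p))-[230,150])*3)
E
```

```text
[  8.7   0.4 155.6] [1.26696349 1.39067604 0.58393234]
[289.93751808 279.81750833]
```

View pics/c3.png

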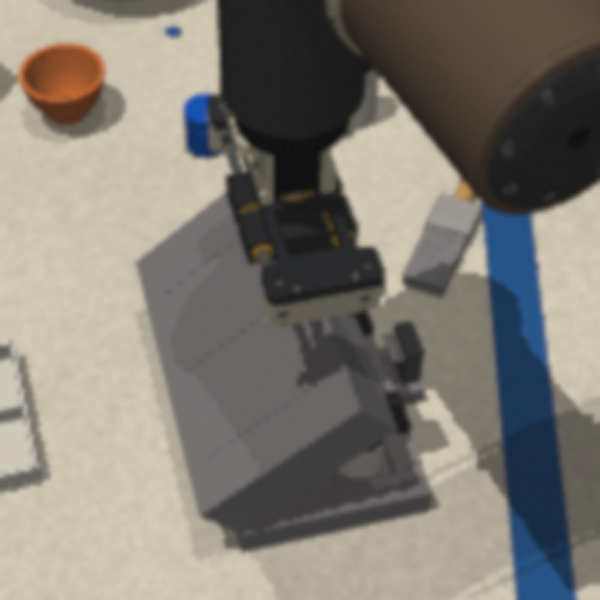

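The side crop shows the lid following the fingers at about 0.65 rad, with the tips on its free edge mid-width and the case interior clear.

carry_out([
  [0.007,0,0.004,0,0,0],
  [0.014,0,0.0085,0,0,0],
  [0.022,0,0.014,0,0,0],
  [0.029,0,0.02,0,0,0],
  [0.036,0,0.0265,0,0,0],
  [0.042,0,0.033,0,0,0],
  [0.048,0,0.0395,0,0,0],
  [0.053,0,0.0465,0,0,0],
])

```text
clock: 12.98
tool_pos: [0.4796, 0.05, 0.1089]
orientation: [180.0, 0.0, -164.5]
force: [1.6, 1.5, 1.0]
opening: -0.0
gripper_force: 0.9
```

```bash
python3 - <<'E'
from h import *
p=inv(toolT()[:3,3]);print(p)
for t in (.3,.25,.2,.15,.13,.1,.08,.05,.025,0,-.03): print(t,lid(-140,48,t).round(1))
E
```

```text
[-44.2   0.5 108.9]
0.3 [-44.6   0.  117.2]
0.25 [-48.8   0.  111.1]
0.2 [-52.7   0.  104.9]
0.15 [-56.3   0.   98.4]
0.13 [-57.6   0.   95.7]
0.1 [-59.5   0.   91.7]
0.08 [-60.7   0.   89. ]
0.05 [-62.4   0.   84.9]
0.025 [-63.8   0.   81.5]
0 [-65.   0.  78.]
-0.03 [-66.4   0.   73.8]
```

carry_out([
  [0.003,0,0.002,0,0,0],
  [0.006,0,0.004,0,0,0],
  [0.009,0,0.006,0,0,0],
  [0.012,0,0.008,0,0,0],
  [0.013,0,0.0095,0,0,0],
  [0.014,0,0.011,0,0,0],
])

```text
clock: 13.72
tool_pos: [0.4664, 0.0463, 0.0982]
orientation: [-180.0, 0.0, -164.5]
force: [0.7, 0.0, 1.0]
opening: 0.0009
gripper_force: 0.8
```

carry_out([
  [0,0,0.0005,0,0,0],
  [0.0005,0,0.001,0,0,0],
  [0.0005,0,0.0015,0,0,0],
  [0.001,0,0.002,0,0,0],
  [0.001,0,0.0025,0,0,0],
  [0.0015,0,0.003,0,0,0],
  [0.0015,0,0.0035,0,0,0],
  [0.002,0,0.004,0,0,0],
])

```text
clock: 14.72
tool_pos: [0.4645, 0.0458, 0.0943]
orientation: [-180.0, 0.0, -164.5]
force: [1.6, 0.4, 1.8]
opening: 0.0002
gripper_force: 0.9
```

carry_out([
  [0,0,0.0005,0,0,0],
  [0.0005,0,0.001,0,0,0],
  [0.0005,0,0.0015,0,0,0],
  [0.001,0,0.002,0,0,0],
  [0.001,0,0.0025,0,0,0],
  [0.0015,0,0.003,0,0,0],
])

```text
clock: 15.48
tool_pos: [0.4631, 0.0455, 0.0913]
orientation: [180.0, 0.0, -164.5]
force: [1.7, 1.2, 1.7]
opening: 0.0009
gripper_force: 1.1
```

carry_out([
  [0,0,0.0005,0,0,0],
  [0.0005,0,0.001,0,0,0],
  [0.0005,0,0.0015,0,0,0],
  [0.001,0,0.002,0,0,0],
  [0.001,0,0.0025,0,0,0],
  [0.0015,0,0.003,0,0,0],
])

```text
clock: 16.23
tool_pos: [0.4622, 0.0452, 0.0888]
orientation: [-180.0, 0.1, -164.5]
force: [2.2, 0.1, 4.7]
opening: 0.0004
gripper_force: 2.6
```

carry_out([
  [0,0,0.0005,0,0,0],
  [0.0005,0,0.001,0,0,0],
  [0.0005,0,0.0015,0,0,0],
  [0.001,0,0.002,0,0,0],
])

```text
clock: 16.73
tool_pos: [0.4605, 0.0447, 0.0861]
orientation: [180.0, -0.0, -164.5]
force: [0.6, 1.0, 0.4]
opening: 0.0004
gripper_force: 1.0
```

carry_out([
  [0,0,0.0004,0,0,0],
  [0,0,0.0008,0,0,0],
  [0,0,0.0008,0,0,0],
])

```text
clock: 17.1
tool_pos: [0.4601, 0.0445, 0.0854]
orientation: [-180.0, -0.1, -164.5]
force: [-1.5, 1.6, 5.5]
opening: 0.0007
gripper_force: 2.7
```

carry_out([
  [0,0,0.0004,0,0,0],
  [0,0,0.0008,0,0,0],
  [0,0,0.0008,0,0,0],
])

```text
clock: 17.48
tool_pos: [0.4601, 0.0446, 0.0852]
orientation: [-180.0, -0.0, -164.5]
force: [-3.6, 1.0, 12.8]
opening: 0.0006
gripper_force: 6.4
```

carry_out([
  [0,0,0.0003,0,0,0],
  [0,0,0.0005,0,0,0],
  [0,0,0.0005,0,0,0],
])

```text
clock: 17.85
tool_pos: [0.4601, 0.0445, 0.0851]
orientation: [-180.0, -0.0, -164.5]
force: [-6.1, 1.2, 17.1]
opening: 0.0003
gripper_force: 8.9
```

A hard stop at z = 85 mm, holding 17 N with no further travel, means the lid is past the catch and on its pads. I back off to check that it holds.

carry_out([
  [0,0,-0.001,0,0,0],
  [0,0,-0.004,0,0,0],
  [0,0,-0.015,0,0,0],
  [0,0,-0.05,0,0,0],
  [0,0,-0.1,0,0,0],
  [0.03,0,-0.13,0,0,0],
  [0.04,0,-0.14,0,0,0],
  [0.04,0,-0.14,0,0,0],
])

```text
clock: 18.85
tool_pos: [0.4218, 0.034, 0.2248]
orientation: [180.0, 0.1, -164.5]
force: [0.8, 0.3, -0.4]
opening: 0.0002
gripper_force: 0.0
```

```bash
python3 - <<'E'
from h import *
p=inv(toolT()[:3,3]);print(p,telemetry.get_obs()['force'])
s=save('side','s3.png'); cv2.imwrite('pics/c4.png',cv2.resize(s[120:350,230:460],(600,600),interpolation=2)[:,:,::-1])
S=cam('side')
for t in(0,.05,.1,.3,.7):
  print(t,[((proj(S,own(*(lid(-150,z,t)+[0,y,0])))-[230,120])*600/230).round(0).tolist() for z in(0,48) for y in(125,)])
E
```

```text
[-104.1    0.7  224.8] [ 0.84681331  0.29181418 -0.35645888]
0 [[379.0, 502.0], [384.0, 473.0]]
0.05 [[379.0, 498.0], [382.0, 468.0]]
0.1 [[380.0, 493.0], [379.0, 464.0]]
0.3 [[376.0, 476.0], [364.0, 449.0]]
0.7 [[348.0, 449.0], [314.0, 430.0]]
```

View pics/c4.png

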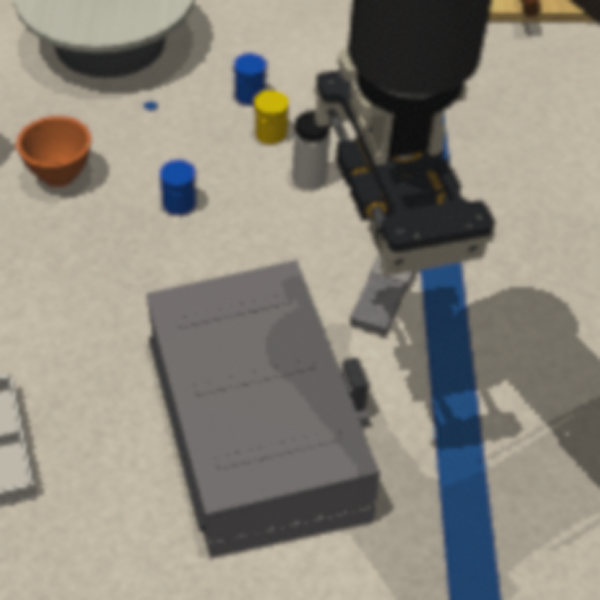

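The lid has stayed shut with the arm clear. Its front corner is at (378,472) in the crop, which fits about 0–0.05 rad. The tall jar and the bystanders in view are where they were.

```bash
python3 -c "
from h import *
print(workorder.close_job())"
```

```text
the job is handed in; nothing more can be done
None
```

The short jar is seated in the empty well and the lid is shut and holding on its catch by itself, with at most about 17 N read while pressing; I handed the job in at about 19 s.

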